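Build the covered serving dish on the gold-rimmed plate

ROBOT

A 7-joint arm with a two-finger parallel gripper is mounted at the origin on the work surface. World frame = base frame: x ahead of the robot, y to its left, z up, the work surface at z = 0. Lengths are in m, angles in rad, forces in N, time in s.
With the tool pointing down it reaches from about 0.4 to 0.85 m from the base axis. Payload 4.5 kg.
Tool frame: the origin (TCP) lies where the fingers leave the gripper's body, on its centre line; the fingertips stand 64 mm ahead of it and the grasp point (between the pads) lies 45 mm ahead of it; z points along the fingers, y is the direction in which the jaws open and shut (so a half turn about z gives the same grasp; the last joint's range is limited). The gripper opens to 88 mm and grips with 3 to 60 N. Pads are 18 mm wide; open, the fingers measure 123 mm over their backs; the gripper's body (75 mm by 187 mm) begins 45 mm behind the grasp point.
Start: joints at [-1.156, 0.689, -0.195, 1.565, 0.157, 0.902, -0.215], TCP at [0.232, 0.58, 0.303] pointing down, gripper open.
Joint ranges: [-3.01, 3.01], [-0.46, 2.08], [-1.47, 1.51], [0.13, 2.56], [-1, 4.14], [0.04, 2.09], [-2.66, 2.66]. Speed limits (rad/s): [2.57, 2.57, 3.14, 3.14, 3.14, 3.14, 3.14].

INTERFACE

Orientations are given as a unit quaternion [x, y, z, w].
In Python, from plant import monitor, snapshot, workorder, finder gives the robot as it stands.
- The arm moves only by the tool carry_out, never from a script. Its argument "motion" is one flat list of numbers, 6 for each row, row after row: the shift along the tool's x, y, z in cm, then the turn, a rotation vector about the tool's x, y, z in rad. In form: [x, y, z, rx, ry, rz, x, y, z, rx, ry, rz, ...]. A call has 1 to 8 rows; each row shifts and turns the commanded pose from where the row before left it, along the tool's axes as they then stand; what a row does not reach is not made up. A row lasts 1/8 s, in which the tool goes at most 62.5 mm and 10.7 degrees, less where a joint would pass 70% of its speed; a pose out of reach is approached as far as the arm can. A call with a gripper value outside its range is refused whole. "hand" is the finger opening in cm, from 0 to 8.81, set as the call begins (left out, the last holds). The fingers move at their own pace and stop on an object; "grip_force" is the grip in N (left out, the last holds). Time passes only in rows, so rows that do not move let the fingers close. It gives the time, the measured TCP pose, the force and the opening at its end, in the units of the state.
- monitor.get_state(): the state, without advancing time (a new reading comes with each control period).
- snapshot(name): name is "side" or "top"; returns a dict with "frame" (420x560x3 uint8, red, green, blue), "range_z" (420x560 float32, m along the optical axis (not along the pixel's ray), 0 where there is no reading), "fx", "fy", "cx", "cy" (pixels), "D" ([k1, k2, p1, p2, k3] as OpenCV has them; the pictures are not rectified), "rvec" (rotation vector, rad) and "tvec" (3), from world to camera coordinates, as OpenCV has them. Camera axes: x right, y down, z forward; pixel columns grow to the right and rows downward; lengths in m; the calibration is good to about 2 mm. A picture is of the moment at which its call begins.
- workorder.finish_job(): hands the job in, once; it reports no verdict.
Trained networks look in a picture, given as the dict that the camera call returned (one of the last four; its "shot" number tells which), for a name from the list of things; names that differ only in an ending like _2 or _b are one class to them, and where a whole thing is asked for, a point or a joint stands for the part that bears it (a point fixed in the world has none). Each returns a list of dicts, best first, with "p" (0 to 1); they miss things now and then, are a little off and sometimes report something else, mostly with a low value. They report only what shows in the picture. A call takes as long as a camera call. They do not tell look-alikes from the thing itself.
- finder.masks_of(picture, thing): "pixels" (420x560 bool, what is visible of it) and "extent" ([left, top, right, bottom] in pixels, round what is visible of it).
The state is a dict: "clock": time; "q": joint angles; "qd": joint speeds; "joint_torque": joint torques, N m; "tool_pos": TCP position; "eef_rot": TCP orientation; "contact_force": force on the tool from outside, world axes, zero at the start; "moment": the same for the moment, N m; "opening": opening from 0.0 (shut) to 1.0 (fully open).
Only numpy, scipy, OpenCV 4.12 (cv2) and the standard library are available. Lean on these libraries where they do the work, as an engineer would, in place of code of your own. Each camera call takes 0.05 s, during which the arm holds its last target. There are 200 camera calls.

TASK

Build up the covered dish in the middle of the gold-rimmed plate, one piece after another from the bottom up: the dark wooden stand on the plate, the blue ramekin centred on the stand, the amber glass cup inside the ramekin, and last the brass lid fully home on the glass cup. Set each piece down upright and let it go before taking the next; do not drop any. Leave the salt shaker, the wine glass and the candlestick where they stand.

Things in the scene. Friction and masses are not known exactly. Their poses are not given: they have to be found in the camera images.
- gold_plate: White china plate with a gold (brass-coloured) rim line, fixed to the table. Diameter 190 mm over the rim. Flat round well of about 60 mm radius, whose floor is 6 mm above the table; outside it the rim slopes up to 18 mm high at the edge. Origin at the centre of its underside (table height), z up.
- black_plate: Same plate, fixed, but with a black rim line; not used. Origin at the centre of its underside.
- stand: Dark brown thick wooden disc, diameter 64 mm, 24 mm tall, about 80 g; lies flat. Origin at the centre of its underside, z up.
- ramekin: Blue straight-sided round ceramic pot, open at the top: outer diameter 62 mm, height 38 mm, wall 4 mm (inner diameter 54 mm), floor 6 mm thick, about 150 g; stands upright. Origin at the centre of its underside, z up.
- glass_cup: Amber glass cup, open at the top, 58 mm tall, about 90 g: outer diameter 34 mm at the foot, widening to 48 mm at 28 mm height and straight from there to the rim; wall 4 mm (inner diameter at the mouth 40 mm). Stands upright; in the ramekin its foot rests on the ramekin's floor and its upper 26 mm stand out above the ramekin's rim. Origin at the centre of its underside, z up.
- lid: Brass-coloured lid, about 70 g, 38 mm tall, standing on its plug. From the bottom: plug 8 mm deep, diameter 26 mm at its foot to 32 mm at its top; flange 54 mm in diameter, 8 to 14 mm above the origin; upright round knob 18 mm in diameter, 14 to 38 mm above the origin. Seated, the plug is in the glass cup and the flange lies on its rim. Origin at the centre of the plug's underside, z up.
- shaker: Bystander: white ceramic salt shaker with a steel cap, 44 mm in diameter at the foot, 72 mm tall, loose. It stands among the pieces. Origin at the centre of its underside.
- wine_glass: Bystander: clear stemmed wine glass, foot 72 mm, widest 78 mm in diameter, 185 mm tall, loose, to one side of the plates. Origin at the centre of its underside.
- candlestick: Bystander: brass candlestick with a white candle, foot 84 mm in diameter, 190 mm tall, loose, to one side of the plates. Origin at the centre of its underside.
Not all that is in view belongs to the job. There is more than one size of the lid; the job needs the smallest.

How it is judged:
On the way, in this order (a step that is already met when the one before it is completed fails the run):
1. The wooden stand lies flat in the middle of the gold-rimmed plate, let go (horizontal distance between stand and gold_plate below 0.015 m and z of stand in the frame of gold_plate between 0.002 and 0.01 m and angle between stand's own z axis and vertical below 0.12 rad and linear speed of stand below 0.02 m/s and contact force between the fingers and stand below 0.1 N), for 0.2 s.
2. The blue ramekin stands on the wooden stand, let go (horizontal distance between ramekin and stand below 0.01 m and z of ramekin in the frame of stand between 0.02 and 0.028 m and angle between ramekin's own z axis and vertical below 0.12 rad and linear speed of ramekin below 0.02 m/s and contact force between the fingers and ramekin below 0.1 N), for 0.2 s.
3. The amber glass cup stands on the floor of the ramekin, let go (horizontal distance between glass_cup and ramekin below 0.008 m and z of glass_cup in the frame of ramekin between 0.002 and 0.01 m and angle between glass_cup's own z axis and vertical below 0.12 rad and linear speed of glass_cup below 0.02 m/s and contact force between the fingers and glass_cup below 0.1 N), for 0.2 s.
4. The brass lid is seated on the glass cup, let go (horizontal distance between lid and glass_cup below 0.007 m and z of lid in the frame of glass_cup between 0.046 and 0.054 m and angle between lid's own z axis and vertical below 0.12 rad and linear speed of lid below 0.02 m/s and contact force between the fingers and lid below 0.1 N), for 0.2 s.
At the end, for the whole second after the job is handed in: Off-centre at most: stand on gold-rimmed plate 15 mm, ramekin on stand 10 mm, cup on ramekin floor 8 mm, lid on cup 7 mm; each within 4 mm of seated height, upright within 0.12 rad, released, at rest; bystanders moved under 20 mm (all of step 1 and all of step 2 and all of step 3 and all of step 4); the robot touches nothing.
It fails at once if A bystander (salt shaker, wine glass, candlestick) is shifted by more than 20 mm or tipped (distance of any of shaker, wine_glass, candlestick from where it was at the start of the episode above 0.02 m or angle between any of shaker, wine_glass, candlestick's own z axis and vertical above 0.3 rad).
It fails at once if A piece of the dish is dropped (falls faster than 0.7 m/s, about 25 mm, out of the fingers) ((linear speed of stand above 0.7 m/s and contact force between the fingers and stand below 0.05 N) or (linear speed of ramekin above 0.7 m/s and contact force between the fingers and ramekin below 0.05 N) or (linear speed of glass_cup above 0.7 m/s and contact force between the fingers and glass_cup below 0.05 N) or (linear speed of lid above 0.7 m/s and contact force between the fingers and lid below 0.05 N)).
It also fails if it takes over 115 s, if anything falls off the work surface, if the arm or the gripper's body presses on something with over 40 N, if the wrist force passes 120 N, or if a joint passes its speed limit or range.

## Working session

There is one attempt and no reset: what is moved stays moved. The work goes in short steps, Python scripts to look and compute and a tool call to move; the robot and the scene stay as the last step left them, time stands still between calls to the robot, and variables do not carry over. Pictures are saved under pics/ and viewed, about 12 in all and at most 16, crops included, and the job is handed in when it is done.

Besides the shell and the picture viewer there is one more tool, called after ">>>" as name(argument=value, ...) on one line, values as JSON. carry_out: Moves the arm, as the interface text tells. Its arguments: {"type":"object","properties":{"motion":{"type":"array"},"hand":{"type":"number"},"grip_force":{"type":"number"}},"required":["motion"]}

```bash
ls; mkdir -p pics; python3 - <<'E'
from plant import monitor, snapshot
import cv2, numpy as np
print(monitor.get_state())
for n in("top","side"):
    s=snapshot(n); cv2.imwrite(f"pics/{n}0.png",s["frame"][:,:,::-1]); 
    R=cv2.Rodrigues(np.array(s["rvec"],float))[0]; print(n,s["fx"],s["fy"],s["cx"],s["cy"],s["D"],-R.T@np.array(s["tvec"]).ravel(),R)
E
```

```text
pics
{'clock': 0.0, 'q': array([-1.15622589,  0.68996813, -0.19450963,  1.56633855,  0.157336  ,
        0.90247508, -0.2150583 ]), 'qd': array([-0.00038594, -0.00157454,  0.00046745,  0.00055945, -0.00118951,
       -0.0001366 ,  0.000918  ]), 'joint_torque': array([ 1.05750118e-03, -5.27558613e+01, -1.26671333e+00, -1.53425288e+01,
       -5.25925658e-02,  6.59287631e-03,  1.75817991e-04]), 'tool_pos': array([0.23213026, 0.57974843, 0.30192117]), 'eef_rot': array([ 1.89166192e-01,  9.81944676e-01, -8.92498025e-04, -9.09772858e-05]), 'contact_force': array([ 0.04626649, -0.46834066, -1.08565749]), 'moment': array([ 0.02747228,  0.00751424, -0.0135247 ]), 'opening': 0.9973890823809962}
top 456.6238933677696 456.6238933677696 275.9569366805689 210.43428946612934 [-0.07854067  0.          0.          0.          0.        ] [ 0.34489366 -0.06444411  1.1874779 ] [[ 0.02719545 -0.99962892  0.00155618]
 [-0.98310403 -0.02702772 -0.18104132]
 [ 0.1810162   0.00339362 -0.98347426]]
side 481.88783954321985 481.88783954321985 272.0444482291431 211.3965923538993 [0.02035756 0.         0.         0.         0.        ] [ 0.2765694  -0.99801866  0.6419198 ] [[ 0.96229288 -0.27180305  0.0107481 ]
 [-0.13582326 -0.51435317 -0.84675431]
 [ 0.23567872  0.8133658  -0.53187557]]
```

View pics/top0.png

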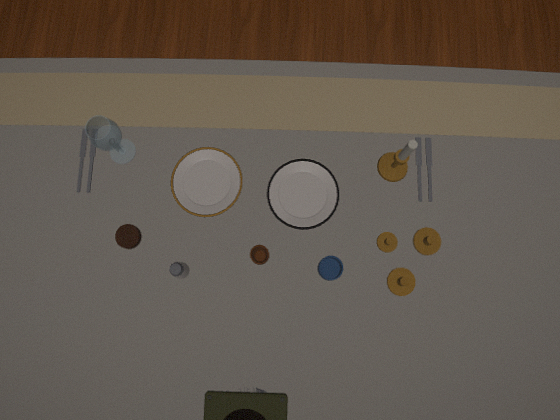

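View pics/side0.png

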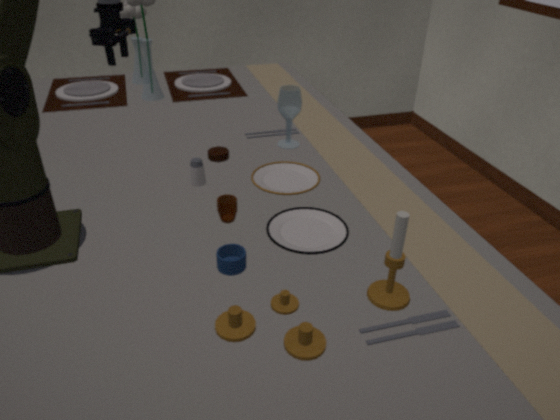

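Top view: gold plate (206,182), stand (128,237), shaker (178,270), cup (260,255), ramekin (330,268), and three lids with the smallest at (387,242). The side view agrees, with the smallest lid at (285,302).

```bash
cat > h.py <<'E'
import cv2, numpy as np
from scipy.optimize import least_squares
from plant import monitor, snapshot, workorder, finder
def cloud(s):
    """world xyz (H,W,3) from the depth picture, nan where none"""
    K=np.array([[s["fx"],0,s["cx"]],[0,s["fy"],s["cy"]],[0,0,1]]); h,w=s["range_z"].shape
    uv=np.stack(np.meshgrid(np.arange(w),np.arange(h)),-1).reshape(-1,1,2).astype(float)
    n=cv2.undistortPoints(uv,K,np.array(s["D"])).reshape(-1,2)
    z=s["range_z"].reshape(-1,1).astype(float); z=np.where(z>0,z,np.nan)
    R=cv2.Rodrigues(np.array(s["rvec"],float))[0]
    return ((np.hstack([n,np.ones_like(n[:,:1])])*z-np.array(s["tvec"]).ravel())@R).reshape(h,w,3)
def outline(P):
    c,r=cv2.minEnclosingCircle(P[:,:2].astype(np.float32)*1000); return np.array(c)/1000,r/1000
def look(names,views=("top","side"),k=4):
    for v in views:
        s=snapshot(v); C=cloud(s)
        for n in names:
            for m in finder.masks_of(s,n)[:k]:
                if m["p"]<.25: continue
                P=C[m["pixels"]]; P=P[~np.isnan(P[:,0])]
                if len(P)<8: continue
                zt=np.percentile(P[:,2],97); T=P[P[:,2]>zt-.006]
                c,r=outline(P); ct,rt=outline(T)
                print(v,n,"p%.2f"%m["p"],m["extent"],"all",c.round(4),"r%.4f"%r,"| top z%.4f"%zt,ct.round(4),"r%.4f"%rt,"med",np.median(T[:,:2],0).round(4),len(T))
E
python3 - <<'E'
from h import *
look(["gold_plate","stand","ramekin","glass_cup","lid","shaker","wine_glass","candlestick"])
E
```

```text
top gold_plate p0.58 [173.4, 142.9, 241.9, 218.8] all [0.6372 0.1274] r0.0987 | top z0.0191 [0.6348 0.1263] r0.0961 med [0.6399 0.1294] 940
top stand p0.61 [114.6, 220.8, 141.8, 242.9] all [0.4834 0.3286] r0.0384 | top z0.0284 [0.4815 0.3227] r0.0322 med [0.481  0.3222] 407
top ramekin p0.92 [317.9, 253.9, 341.4, 280.5] all [ 0.4144 -0.2006] r0.0305 | top z0.0405 [ 0.4148 -0.2007] r0.0305 med [ 0.4117 -0.2014] 102
top glass_cup p0.80 [247.7, 244.3, 268.3, 266.4] all [ 0.4448 -0.019 ] r0.0269 | top z0.0608 [ 0.4423 -0.0205] r0.0239 med [ 0.4402 -0.0208] 91
top glass_cup p0.31 [170.1, 144.0, 241.0, 219.0] all [0.6394 0.1264] r0.1000 | top z0.0191 [0.6348 0.1263] r0.0961 med [0.6431 0.1317] 931
top lid p0.92 [411.5, 228.7, 442.2, 258.0] all [ 0.4928 -0.4575] r0.0423 | top z0.0520 [ 0.4903 -0.4541] r0.0124 med [ 0.4892 -0.4535] 78
top lid p0.88 [375.0, 232.1, 397.8, 251.9] all [ 0.4854 -0.3524] r0.0293 | top z0.0399 [ 0.4864 -0.35  ] r0.0091 med [ 0.4853 -0.3499] 41
top lid p0.67 [386.7, 265.8, 416.0, 297.2] all [ 0.3849 -0.3838] r0.0355 | top z0.0531 [ 0.3859 -0.3827] r0.0123 med [ 0.38
[... 1149 characters left out ...]
id p0.82 [282.8, 322.3, 327.6, 360.6] all [ 0.4931 -0.4582] r0.0377 | top z0.0526 [ 0.4935 -0.4595] r0.0121 med [ 0.4927 -0.461 ] 141
side lid p0.69 [269.2, 289.8, 298.9, 314.2] all [ 0.4911 -0.3478] r0.0364 | top z0.0396 [ 0.4899 -0.3551] r0.0099 med [ 0.4897 -0.3574] 65
side lid p0.62 [216.1, 300.9, 257.5, 341.7] all [ 0.3906 -0.3733] r0.0518 | top z0.0529 [ 0.3875 -0.3889] r0.0131 med [ 0.3879 -0.3903] 139
side wine_glass p0.91 [277.9, 82.6, 302.8, 149.5] all [0.8223 0.6267] r0.3301 | top z0.1845 [0.7207 0.3577] r0.0370 med [0.7207 0.3477] 110
side candlestick p0.64 [366.1, 211.0, 409.6, 312.4] all [ 0.7064 -0.356 ] r0.0642 | top z0.1904 [ 0.6944 -0.3761] r0.0123 med [ 0.6933 -0.3785] 109
```

>>> carry_out(motion=[0, 0, 0, 0, 0, -0.13, 0, 0, 0, 0, 0, -0.13, 0, 0, 0, 0, 0, -0.12, -3.6, -3.6, 1, 0, 0, 0, -3.6, -3.6, 1, 0, 0, 0, -3.6, -3.6, 1, 0, 0, 0, -3.6, -3.6, 1, 0, 0, 0, -3.6, -3.6, 1, 0, 0, 0], hand=8.8)

```text
clock: 2.0
tool_pos: [0.4133, 0.399, 0.2526]
eef_rot: [0.0, 1.0, 0.0, 0.0]
contact_force: [0.5, 0.4, 0.6]
opening: 0.999
```

>>> carry_out(motion=[-3.5, -4, 3, 0, 0, 0, -3.6, -3.9, 4, 0, 0, 0, 0, 0, 3, 0, 0, 0, 0, 0, 2, 0, 0, 0, 0, 0, 0, 0, 0, 0])

```text
clock: 2.62
tool_pos: [0.4804, 0.3229, 0.1339]
eef_rot: [0.0, 1.0, -0.001, -0.001]
contact_force: [0.2, 0.0, 0.5]
opening: 0.996
```

```bash
python3 - <<'E'
from h import *
print(monitor.get_state()["tool_pos"],monitor.get_state()["q"].round(2))
t=snapshot("top");s=snapshot("side")
a=cv2.resize(t["frame"][170:300,60:230],None,fx=3,fy=3,interpolation=2)
b=cv2.resize(s["frame"][70:200,150:250],None,fx=3,fy=3,interpolation=2)
cv2.imwrite("pics/g1.png",np.clip(np.hstack([a,b])[:,:,::-1]*1.8,0,255).astype("uint8"))
E
```

```text
[0.48038802 0.32287325 0.13387701] [-0.53  0.88 -0.25  1.82  0.41  0.49  0.51]
```

View pics/g1.png

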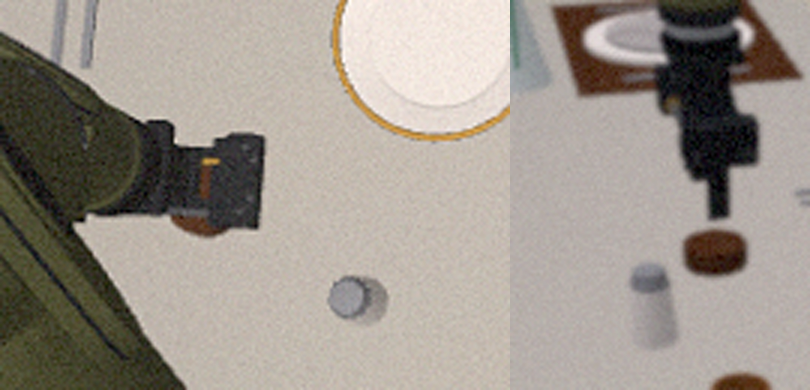

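Side crop: the finger (718,200) lines up with the stand's centre (715,250). In the top crop the fingers straddle the stand in y. Going down.

>>> carry_out(motion=[0, 0, 2, 0, 0, 0, 0, 0, 2, 0, 0, 0, 0, 0, 1.5, 0, 0, 0, 0, 0, 0.9, 0, 0, 0, 0, 0, 0, 0, 0, 0])

```text
clock: 3.35
tool_pos: [0.4809, 0.3234, 0.071]
eef_rot: [0.0, 1.0, -0.0, -0.0]
contact_force: [-0.3, -1.0, 0.7]
opening: 0.998
```

>>> carry_out(motion=[-0.3, -0.2, 0.2, 0, 0, 0, 0, 0, 0, 0, 0, 0, 0, 0, 0, 0, 0, 0])

```text
clock: 3.72
tool_pos: [0.4842, 0.3214, 0.0694]
eef_rot: [0.001, 1.0, 0.0, 0.0]
contact_force: [-0.4, -0.1, -0.3]
opening: 0.999
```

>>> carry_out(motion=[0, 0, 0, 0, 0, 0, 0, 0, 0, 0, 0, 0, 0, 0, 0, 0, 0, 0, 0, 0, 0, 0, 0, 0, 0, 0, 0, 0, 0, 0, 0, 0, 0, 0, 0, 0], hand=4, grip_force=25)

```text
clock: 4.47
tool_pos: [0.4839, 0.3215, 0.0692]
eef_rot: [0.0, 1.0, 0.0, 0.0]
contact_force: [-0.3, -0.4, -0.4]
opening: 0.712
```

>>> carry_out(motion=[0, 0, -1.5, 0, 0, 0, 0, 0, -2.5, 0, 0, 0, 0, 0, -2, 0, 0, 0, -3, -4, 0, 0, 0, 0, -3, -4, 0, 0, 0, 0, -3, -4, 0, 0, 0, 0, -3, -4, 0, 0, 0, 0, -3.2, -3.8, 0, 0, 0, 0])

```text
clock: 5.48
tool_pos: [0.6366, 0.1215, 0.1301]
eef_rot: [0.001, 1.0, -0.0, 0.0]
contact_force: [0.1, 1.0, -0.4]
opening: 0.717
```

```bash
python3 - <<'E'
from h import *
print(monitor.get_state()["tool_pos"],monitor.get_state()["opening"])
look(["stand"])
t=snapshot("top");s=snapshot("side")
a=cv2.resize(t["frame"][110:240,140:270],None,fx=3,fy=3,interpolation=2)
b=cv2.resize(s["frame"][70:200,220:350],None,fx=3,fy=3,interpolation=2)
cv2.imwrite("pics/g2.png",np.clip(np.hstack([a,b])[:,:,::-1]*1.8,0,255).astype("uint8"))
E
```

```text
[0.6366297  0.12146535 0.13011629] 0.7174785678110125
side stand p0.71 [276.2, 149.6, 304.5, 169.7] all [0.6451 0.1707] r0.1456 | top z0.0882 [0.6233 0.0859] r0.0580 med [0.6293 0.1051] 111
```

View pics/g2.png

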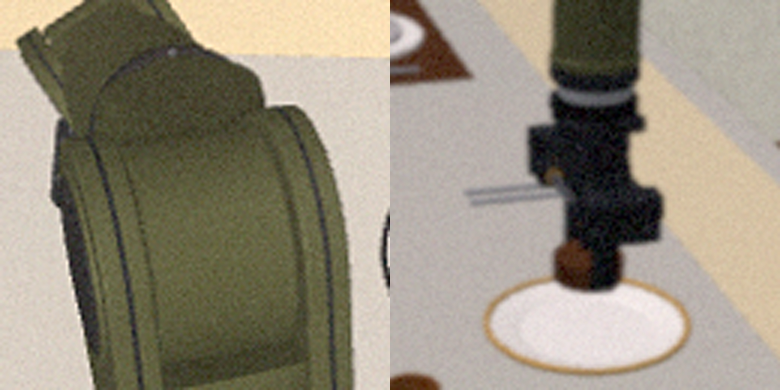

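Side crop: the stand is held level and centred over the plate (col 588 against the plate's 587). The arm hides the top view. Lowering.

>>> carry_out(motion=[0, 0.2, 2, 0, 0, 0, 0, 0, 1.8, 0, 0, 0, 0, 0, 1.2, 0, 0, 0, 0, 0, 0.3, 0, 0, 0, 0, 0, 0.1, 0, 0, 0, 0, 0, 0, 0, 0, 0])

```text
clock: 6.52
tool_pos: [0.6354, 0.1254, 0.0752]
eef_rot: [0.0, 1.0, -0.0, -0.0]
contact_force: [-1.3, -0.4, 1.4]
opening: 0.71
```

>>> carry_out(motion=[0, 0, 0.1, 0, 0, 0, 0, 0, 0, 0, 0, 0])

```text
clock: 6.78
tool_pos: [0.6354, 0.1254, 0.0751]
eef_rot: [0.0, 1.0, -0.0, -0.0]
contact_force: [-3.9, -1.1, 10.4]
opening: 0.717
```

>>> carry_out(motion=[0, 0, 0, 0, 0, 0, 0, 0, 0, 0, 0, 0, 0, 0, 0, 0, 0, 0, 0, 0, 0, 0, 0, 0], hand=8.2)

```text
clock: 7.28
tool_pos: [0.6358, 0.1253, 0.0739]
eef_rot: [0.0, 1.0, 0.0, 0.0]
contact_force: [0.2, 0.1, -0.1]
opening: 0.934
```

>>> carry_out(motion=[0, 0, -1, 0, 0, 0, 0, 0, -2, 0, 0, 0, 0, 0, -4, 0, 0, 0, 0, 0, -4, 0, 0, 0, 4, -5, 0, 0, 0, 0, 4, -5, 0, 0, 0, 0, 4, -5, 0, 0, 0, 0, 4, -5, 0, 0, 0, 0])

```text
clock: 8.28
tool_pos: [0.4788, -0.0713, 0.1857]
eef_rot: [0.0, 1.0, -0.0, 0.001]
contact_force: [0.8, -2.4, -0.6]
opening: 0.934
```

```bash
python3 - <<'E'
from h import *
print(monitor.get_state()["tool_pos"],monitor.get_state()["q"].round(2))
look(["stand","gold_plate","ramekin"])
E
```

```text
[ 0.47879735 -0.07133381  0.18568871] [ 0.26  0.72 -0.33  2.09  0.56  0.41  1.05]
top stand p0.83 [193.1, 165.4, 218.6, 190.4] all [0.6363 0.1258] r0.0346 | top z0.0351 [0.6328 0.1257] r0.0317 med [0.6337 0.1255] 359
top gold_plate p0.71 [169.6, 144.8, 243.2, 217.4] all [0.6354 0.1238] r0.0967 | top z0.0196 [0.6345 0.126 ] r0.0956 med [0.6355 0.1287] 790
side stand p0.83 [274.0, 163.2, 298.7, 186.4] all [0.6369 0.1215] r0.0353 | top z0.0330 [0.6369 0.1215] r0.0353 med [0.6369 0.1178] 207
side gold_plate p0.92 [255.3, 159.1, 321.8, 195.5] all [0.6045 0.0456] r0.2271 | top z0.0298 [ 0.5769 -0.003 ] r0.1713 med [0.6412 0.1222] 55
side ramekin p0.91 [216.2, 245.0, 248.9, 279.1] all [ 0.4173 -0.2072] r0.0329 | top z0.0394 [ 0.4179 -0.2066] r0.0323 med [ 0.4185 -0.2096] 199
```

>>> carry_out(motion=[2.1, -4.4, 0, 0, 0, 0, 2.1, -4.4, 0, 0, 0, 0, 2, -4.3, 2, 0, 0, 0, 0, 0, 3, 0, 0, 0, 0, 0, 2, 0, 0, 0, 0, 0, 0, 0, 0, 0], hand=8.8)

```text
clock: 9.43
tool_pos: [0.4179, -0.1997, 0.1131]
eef_rot: [-0.001, 1.0, 0.0, -0.001]
contact_force: [0.1, -0.2, 0.8]
opening: 0.997
```

```bash
python3 - <<'E'
from h import *
print(monitor.get_state()["tool_pos"],monitor.get_state()["opening"])
t=snapshot("top");s=snapshot("side")
a=cv2.resize(t["frame"][200:330,265:395],None,fx=3,fy=3,interpolation=2)
b=cv2.resize(s["frame"][180:310,165:295],None,fx=3,fy=3,interpolation=2)
cv2.imwrite("pics/g3.png",np.clip(np.hstack([a,b])[:,:,::-1]*1.8,0,255).astype("uint8"))
E
```

```text
[ 0.41791363 -0.19969508  0.11306198] 0.9967104572114932
```

View pics/g3.png

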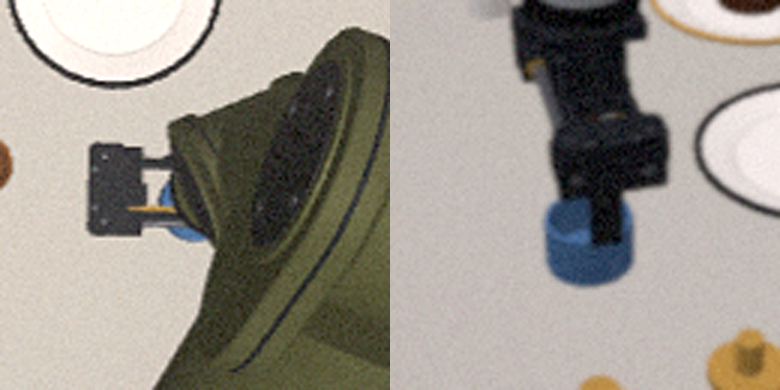

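Side crop: the near finger's offset from the ramekin (col 606 against 589) is what perspective gives for an aligned x. Tip row 243 fits the finger standing just outside the front rim. Descending and gripping.

>>> carry_out(motion=[0, -0.2, 1, 0, 0, 0, 0, 0, 1, 0, 0, 0, 0, 0, 1, 0, 0, 0, 0, 0, 0.6, 0, 0, 0, 0, 0, 0, 0, 0, 0])

```text
clock: 10.15
tool_pos: [0.4171, -0.2026, 0.0775]
eef_rot: [0.0, 1.0, 0.0, -0.001]
contact_force: [-0.2, 0.0, 0.1]
opening: 0.999
```

>>> carry_out(motion=[0, 0, 0, 0, 0, 0, 0, 0, 0, 0, 0, 0, 0, 0, 0, 0, 0, 0, 0, 0, 0, 0, 0, 0, 0, 0, 0, 0, 0, 0, 0, 0, 0, 0, 0, 0], hand=4)

```text
clock: 10.9
tool_pos: [0.4175, -0.2029, 0.0783]
eef_rot: [0.0, 1.0, -0.0, 0.0]
contact_force: [0.1, 0.2, 4.1]
opening: 0.698
```

>>> carry_out(motion=[0, 0, -1.5, 0, 0, 0, 0, 0, -3, 0, 0, 0, 0, 0, -3, 0, 0, 0, -3.1, 4.7, 0, 0, 0, 0, -3.1, 4.7, 0, 0, 0, 0, -3.1, 4.7, 0, 0, 0, 0, -3.1, 4.7, 0, 0, 0, 0, -3.1, 4.7, 0, 0, 0, 0])

```text
clock: 11.9
tool_pos: [0.5728, 0.0336, 0.1526]
eef_rot: [0.0, 1.0, -0.0, -0.001]
contact_force: [0.4, -0.9, -1.7]
opening: 0.694
```

>>> carry_out(motion=[-3.1, 4.7, 0, 0, 0, 0, -3.1, 4.6, 0, 0, 0, 0, 0, 0, 1, 0, 0, 0, 0, 0, 1, 0, 0, 0, 0, 0, 0, 0, 0, 0])

```text
clock: 12.52
tool_pos: [0.6331, 0.1227, 0.1314]
eef_rot: [0.001, 1.0, -0.001, -0.002]
contact_force: [-0.5, -0.6, -2.9]
opening: 0.696
```

```bash
python3 - <<'E'
from h import *
print(monitor.get_state()["tool_pos"],monitor.get_state()["opening"])
look(["ramekin","stand"],["side"])
s=snapshot("side")
b=cv2.resize(s["frame"][90:200,220:350],None,fx=4,fy=4,interpolation=2)
cv2.imwrite("pics/g4.png",np.clip(b[:,:,::-1]*1.8,0,255).astype("uint8"))
E
```

```text
[0.63311451 0.12270498 0.13142645] 0.695754045642805
side ramekin p0.57 [272.2, 150.2, 295.7, 170.4] all [0.6381 0.1121] r0.0394 | top z0.0920 [0.6345 0.1123] r0.0375 med [0.6156 0.1096] 53
side stand p0.53 [272.3, 165.4, 300.7, 186.0] all [0.6487 0.127 ] r0.0455 | top z0.0326 [0.6369 0.1195] r0.0319 med [0.6336 0.1136] 189
```

View pics/g4.png

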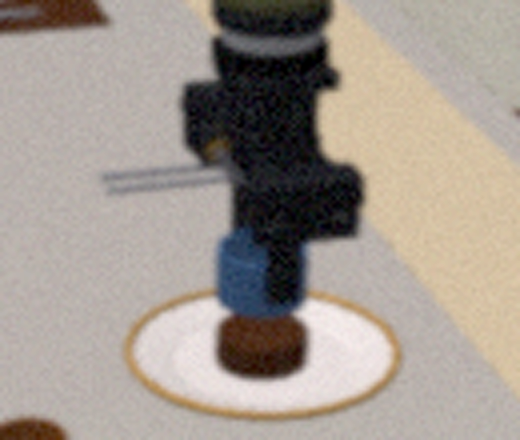

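Side crop: ramekin (cols 217–306) sits directly above the stand (217–307). Lowering.

>>> carry_out(motion=[-0.2, 0.2, 1, 0, 0, 0, 0, 0, 0.8, 0, 0, 0, 0, 0, 0.3, 0, 0, 0, 0, 0, 0.1, 0, 0, 0, 0, 0, 0, 0, 0, 0])

```text
clock: 13.35
tool_pos: [0.6367, 0.1271, 0.1111]
eef_rot: [0.0, 1.0, 0.0, 0.0]
contact_force: [0.1, -0.4, -1.5]
opening: 0.697
```

>>> carry_out(motion=[0.1, -0.2, 0.15, 0, 0, 0, 0, 0, 0.1, 0, 0, 0, 0, 0, 0, 0, 0, 0])

```text
clock: 13.72
tool_pos: [0.6356, 0.125, 0.1086]
eef_rot: [0.0, 1.0, 0.0, -0.0]
contact_force: [-0.5, 1.0, -1.0]
opening: 0.697
```

>>> carry_out(motion=[0, 0, 0.1, 0, 0, 0, 0, 0, 0, 0, 0, 0])

```text
clock: 13.98
tool_pos: [0.6357, 0.1251, 0.1084]
eef_rot: [0.0, 1.0, -0.0, 0.0]
contact_force: [-1.6, -0.4, 4.3]
opening: 0.698
```

>>> carry_out(motion=[0, 0, 0, 0, 0, 0, 0, 0, 0, 0, 0, 0, 0, 0, 0, 0, 0, 0, 0, 0, 0, 0, 0, 0], hand=8.4)

```text
clock: 14.48
tool_pos: [0.6356, 0.1251, 0.1074]
eef_rot: [0.0, 1.0, 0.0, -0.0]
contact_force: [-0.9, 0.3, 0.3]
opening: 0.954
```

>>> carry_out(motion=[0, 0, -1, 0, 0, 0, 0, 0, -3, 0, 0, 0, 0, 0, -4, 0, 0, 0, 3.8, -3, 0, 0, 0, 0, 3.8, -3, 0, 0, 0, 0, 3.8, -3, 0, 0, 0, 0, 3.8, -3, 0, 0, 0, 0, 3.9, -2.7, 0, 0, 0, 0])

```text
clock: 15.48
tool_pos: [0.4437, -0.0228, 0.1884]
eef_rot: [0.001, 1.0, 0.0, 0.001]
contact_force: [0.5, -1.0, -0.4]
opening: 0.954
```

```bash
python3 - <<'E'
from h import *
print(monitor.get_state()["tool_pos"],monitor.get_state()["q"].round(2))
look(["ramekin","stand","glass_cup"])
s=snapshot("side");t=snapshot("top")
b=cv2.resize(s["frame"][100:230,200:330],None,fx=3,fy=3,interpolation=2)
a=cv2.resize(t["frame"][140:270,160:290],None,fx=3,fy=3,interpolation=2)
cv2.imwrite("pics/g5.png",np.clip(np.hstack([a,b])[:,:,::-1]*1.8,0,255).astype("uint8"))
E
```

```text
[ 0.44371585 -0.02280288  0.18839851] [ 0.14  0.69 -0.31  2.2   0.63  0.34  0.87]
top ramekin p0.76 [189.0, 164.9, 217.2, 192.5] all [0.6419 0.1324] r0.0425 | top z0.0704 [0.6329 0.1261] r0.0310 med [0.6332 0.1276] 118
side ramekin p0.68 [275.2, 156.1, 301.2, 180.1] all [0.6363 0.121 ] r0.0339 | top z0.0691 [0.6347 0.122 ] r0.0336 med [0.6346 0.1095] 105
side stand p0.51 [272.9, 171.7, 298.4, 185.3] all [0.6336 0.1119] r0.0306 | top z0.0307 [0.6341 0.1088] r0.0288 med [0.6269 0.0962] 46
side glass_cup p0.70 [215.8, 193.0, 239.1, 224.2] all [0.4571 0.0243] r0.0774 | top z0.0586 [ 0.4487 -0.0261] r0.0266 med [ 0.449  -0.0313] 117
```

View pics/g5.png

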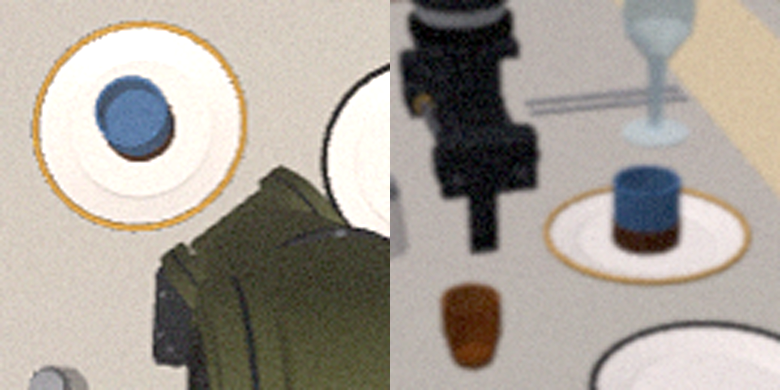

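Side crop: the ramekin stands level and centred on the stand (col 647 for both), and the cup is at (471,325). Going down to the cup.

>>> carry_out(motion=[-0.1, 0.1, 3, 0, 0, 0, 0, 0, 3, 0, 0, 0, 0, 0, 2, 0, 0, 0, 0, 0, 0.7, 0, 0, 0, 0, 0, 0, 0, 0, 0, 0, 0, 0, 0, 0, 0])

```text
clock: 16.73
tool_pos: [0.4459, -0.0208, 0.1012]
eef_rot: [0.0, 1.0, 0.0, 0.001]
contact_force: [0.3, -0.6, -0.1]
opening: 0.953
```

>>> carry_out(motion=[0, 0, 0, 0, 0, 0, 0, 0, 0, 0, 0, 0, 0, 0, 0, 0, 0, 0, 0, 0, 0, 0, 0, 0, 0, 0, 0, 0, 0, 0, 0, 0, 0, 0, 0, 0], hand=3, grip_force=20)

```text
clock: 17.48
tool_pos: [0.4455, -0.021, 0.1007]
eef_rot: [0.001, 1.0, -0.0, 0.0]
contact_force: [-0.6, -1.4, 2.0]
opening: 0.541
```

>>> carry_out(motion=[0, 0, -2, 0, 0, 0, 0, 0, -3.5, 0, 0, 0, 0, 0, -4, 0, 0, 0, -3.8, 3, 0, 0, 0, 0, -3.8, 3, 0, 0, 0, 0, -3.8, 3, 0, 0, 0, 0, -3.8, 3, 0, 0, 0, 0, -3.8, 2.6, 0, 0, 0, 0])

```text
clock: 18.48
tool_pos: [0.6362, 0.1263, 0.1952]
eef_rot: [-0.0, 1.0, 0.0, -0.001]
contact_force: [0.2, 0.6, -0.8]
opening: 0.537
```

>>> carry_out(motion=[0, 0, 0, 0, 0, 0, 0, 0, 0, 0, 0, 0])

```text
clock: 18.73
tool_pos: [0.6345, 0.1243, 0.1948]
eef_rot: [0.0, 1.0, -0.001, -0.001]
contact_force: [0.2, 0.1, -1.6]
opening: 0.547
```

```bash
python3 - <<'E'
from h import *
print(monitor.get_state()["tool_pos"],monitor.get_state()["opening"])
s=snapshot("side")
b=cv2.resize(s["frame"][80:200,220:350],None,fx=4,fy=4,interpolation=2)
cv2.imwrite("pics/g6.png",np.clip(b[:,:,::-1]*1.8,0,255).astype("uint8"))
E
```

```text
[0.63447937 0.12434913 0.19475223] 0.5467954822797215
```

View pics/g6.png

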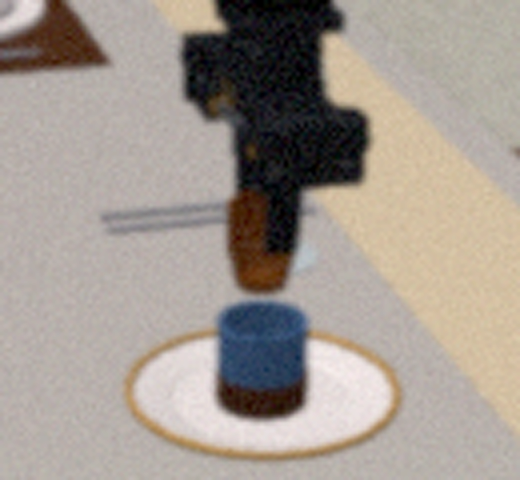

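Side crop: cup foot centre (263,270) against ramekin centre (263,320), aligned. Lowering into the ramekin.

>>> carry_out(motion=[-0.1, 0.1, 1.2, 0, 0, 0, 0, 0, 1.2, 0, 0, 0, 0, 0, 1, 0, 0, 0, 0, 0, 0.8, 0, 0, 0, 0, 0, 0.6, 0, 0, 0, 0, 0, 0.4, 0, 0, 0, 0, 0, 0, 0, 0, 0])

```text
clock: 19.65
tool_pos: [0.6365, 0.126, 0.1434]
eef_rot: [0.0, 1.0, -0.0, -0.0]
contact_force: [-0.5, -0.1, -0.3]
opening: 0.544
```

>>> carry_out(motion=[0.1, 0, 0.3, 0, 0, 0, 0, 0, 0.2, 0, 0, 0, 0, 0, 0.1, 0, 0, 0, 0, 0, 0, 0, 0, 0])

```text
clock: 20.15
tool_pos: [0.6356, 0.126, 0.1376]
eef_rot: [0.0, 1.0, 0.0, -0.0]
contact_force: [0.2, -0.6, -1.3]
opening: 0.541
```

>>> carry_out(motion=[0, 0, 0.1, 0, 0, 0, 0, 0, 0.05, 0, 0, 0, 0, 0, 0, 0, 0, 0])

```text
clock: 20.52
tool_pos: [0.6359, 0.1261, 0.1367]
eef_rot: [0.0, 1.0, 0.0, 0.0]
contact_force: [-1.2, -0.3, 5.0]
opening: 0.539
```

>>> carry_out(motion=[0, 0, 0, 0, 0, 0, 0, 0, 0, 0, 0, 0, 0, 0, 0, 0, 0, 0, 0, 0, 0, 0, 0, 0], hand=6.6)

```text
clock: 21.02
tool_pos: [0.6355, 0.1261, 0.1359]
eef_rot: [0.0, 1.0, 0.0, -0.0]
contact_force: [-0.4, 0.1, -0.1]
opening: 0.749
```

>>> carry_out(motion=[0, 0, -1, 0, 0, 0, 0, 0, -3, 0, 0, 0, 0, 0, -4, 0, 0, 0, 1.6, -5, 0, 0, 0, 0, 1.6, -5, 0, 0, 0, 0, 1.6, -5, 0, 0, 0, 0, 1.6, -5, 0, 0, 0, 0, 1.6, -5, 0, 0, 0, 0])

```text
clock: 22.02
tool_pos: [0.5551, -0.1254, 0.2169]
eef_rot: [0.0, 1.0, -0.0, 0.001]
contact_force: [1.3, -0.2, 0.4]
opening: 0.751
```

>>> carry_out(motion=[1.7, -5.7, 0, 0, 0, 0, 1.7, -5.7, 0, 0, 0, 0, 1.7, -5.6, 1, 0, 0, 0, 1.6, -5.6, 3, 0, 0, 0, 0, 0, 4, 0, 0, 0, 0, 0, 0, 0, 0, 0], hand=5)

```text
clock: 22.78
tool_pos: [0.4873, -0.347, 0.1357]
eef_rot: [0.001, 1.0, 0.001, -0.002]
contact_force: [-0.2, 0.4, 0.6]
opening: 0.565
```

```bash
python3 - <<'E'
from h import *
print(monitor.get_state()["tool_pos"],monitor.get_state()["q"].round(2))
look(["ramekin","glass_cup"])
s=snapshot("side");t=snapshot("top")
b=cv2.resize(s["frame"][215:345,220:350],None,fx=3,fy=3,interpolation=2)
a=cv2.resize(t["frame"][120:250,140:270],None,fx=3,fy=3,interpolation=2)
cv2.imwrite("pics/g7.png",np.clip(np.hstack([a,b])[:,:,::-1]*1.8,0,255).astype("uint8"))
E
```

```text
[ 0.48728123 -0.34699674  0.13571487] [ 0.81  0.93 -0.48  1.75  0.67  0.64  1.5 ]
top ramekin p0.72 [191.5, 164.6, 218.5, 192.8] all [0.6416 0.1246] r0.0396 | top z0.0905 [0.6321 0.1259] r0.0235 med [0.645  0.1118] 8
top glass_cup p0.57 [192.7, 164.3, 212.9, 186.1] all [0.6311 0.126 ] r0.0259 | top z0.0973 [0.6326 0.1257] r0.0245 med [0.6314 0.1258] 89
```

View pics/g7.png

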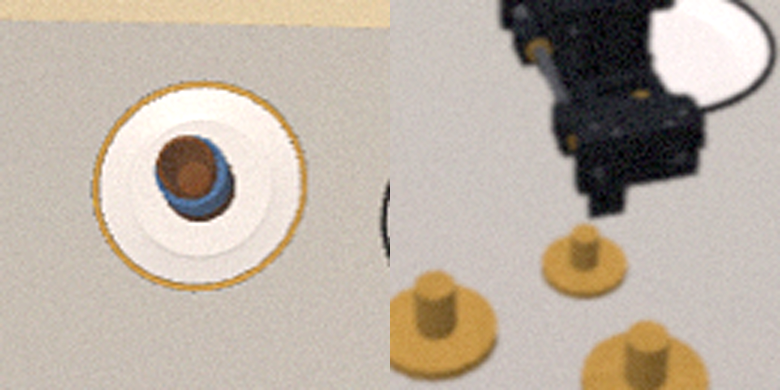

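```bash
python3 - <<'E'
from h import *
s=snapshot("side"); p=monitor.get_state()["tool_pos"]; o=monitor.get_state()["opening"]*.0881/2
K=np.array([[s["fx"],0,s["cx"]],[0,s["fy"],s["cy"]],[0,0,1]])
f=p+[0,-o-.009,-.064]
print(p,cv2.projectPoints(np.array([f,[.4885,-.3505,.038],[.4835,-.3505,.038]]),s["rvec"],s["tvec"],K,s["D"])[0].reshape(-1,2))
# knob fit: points in both cameras' depth, upper knob only
C=cloud(s); P=C.reshape(-1,3); m=(abs(P[:,0]-.489)<.025)&(abs(P[:,1]+.352)<.025)&(P[:,2]>.024)&(P[:,2]<.042)
T=P[m]; r=least_squares(lambda c:np.minimum(0,0)+np.maximum(np.hypot(*(T[:,:2]-c).T)-.009,0),[.489,-.352]); print("knob side",r.x,len(T),T[:,:2].min(0),T[:,:2].max(0))
E
```

```text
[ 0.48950253 -0.34711163  0.13835262] [[289.64209268 287.31257241]
 [283.56428432 291.70136686]
 [280.9921166  292.17225805]]
knob side [ 0.49062575 -0.35533758] 101 [ 0.48176413 -0.36468014] [ 0.49909555 -0.34604392]
```

Top crop: the cup stands inside the ramekin, centred. Side crop: open fingers above the small lid's knob (585,231). Going down.

>>> carry_out(motion=[0.1, -0.4, 1, 0, 0, 0, 0, 0, 1.5, 0, 0, 0, 0, 0, 1.5, 0, 0, 0, 0, 0, 1, 0, 0, 0, 0, 0, 0.3, 0, 0, 0, 0, 0, 0, 0, 0, 0])

```text
clock: 23.98
tool_pos: [0.4881, -0.3511, 0.0843]
eef_rot: [0.0, 1.0, 0.0, 0.0]
contact_force: [0.1, -1.0, -0.1]
opening: 0.566
```

>>> carry_out(motion=[0.1, 0, 0.2, 0, 0, 0, 0, 0, 0, 0, 0, 0, 0, 0, 0, 0, 0, 0])

```text
clock: 24.35
tool_pos: [0.487, -0.3514, 0.0827]
eef_rot: [0.0, 1.0, -0.0, 0.0]
contact_force: [0.9, -0.0, 0.1]
opening: 0.567
```

>>> carry_out(motion=[0, 0, 0, 0, 0, 0, 0, 0, 0, 0, 0, 0, 0, 0, 0, 0, 0, 0, 0, 0, 0, 0, 0, 0, 0, 0, 0, 0, 0, 0, 0, 0, 0, 0, 0, 0], hand=0.8)

```text
clock: 25.1
tool_pos: [0.487, -0.3513, 0.0824]
eef_rot: [0.0, 1.0, 0.0, 0.0]
contact_force: [0.5, -0.7, 0.2]
opening: 0.196
```

>>> carry_out(motion=[0, 0, -2, 0, 0, 0, 0, 0, -4, 0, 0, 0, 0, 0, -4, 0, 0, 0, 0, 0, -2, 0, 0, 0, -1.6, 5.3, 0, 0, 0, 0, -1.6, 5.3, 0, 0, 0, 0, -1.6, 5.3, 0, 0, 0, 0, -1.6, 5.3, 0, 0, 0, 0])

```text
clock: 26.1
tool_pos: [0.5516, -0.1376, 0.2039]
eef_rot: [0.0, 1.0, -0.0, 0.001]
contact_force: [0.6, -0.1, -1.4]
opening: 0.2
```

>>> carry_out(motion=[-1.7, 5.3, 0, 0, 0, 0, -1.7, 5.3, 0, 0, 0, 0, -1.7, 5.3, 0, 0, 0, 0, -1.7, 5.3, 0, 0, 0, 0, -1.6, 5.3, 0, 0, 0, 0, 0, 0, 0, 0, 0, 0, 0, 0, 0, 0, 0, 0])

```text
clock: 26.98
tool_pos: [0.6351, 0.125, 0.2031]
eef_rot: [0.0, 1.0, -0.0, -0.0]
contact_force: [0.2, -1.0, -0.5]
opening: 0.198
```

```bash
python3 - <<'E'
from h import *
print(monitor.get_state()["tool_pos"],monitor.get_state()["opening"])
s=snapshot("side")
b=cv2.resize(s["frame"][70:200,220:350],None,fx=4,fy=4,interpolation=2)
cv2.imwrite("pics/g8.png",np.clip(b[:,:,::-1]*1.8,0,255).astype("uint8"))
E
```

```text
[0.63506238 0.12504184 0.20313118] 0.1977374244275268
```

View pics/g8.png

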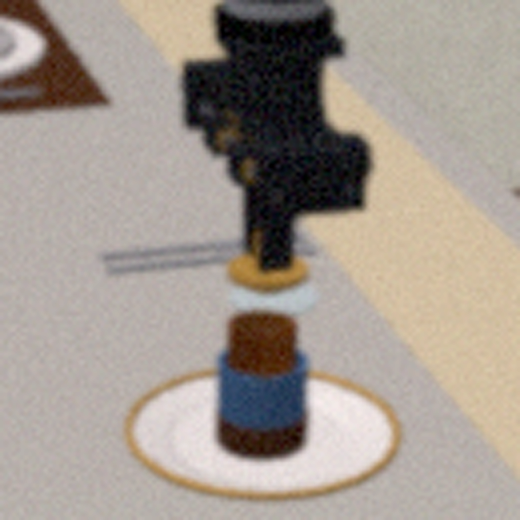

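Side crop: lid flange spans cols 228–308 (centre 268) and the cup 228–296 (centre 262), so the lid is about 4 mm too far in +x. Correcting while lowering.

>>> carry_out(motion=[0.4, 0.1, 0.8, 0, 0, 0, 0, 0, 0.8, 0, 0, 0, 0, 0, 0.6, 0, 0, 0, 0, 0, 0, 0, 0, 0])

```text
clock: 27.52
tool_pos: [0.631, 0.1263, 0.1797]
eef_rot: [0.0, 1.0, -0.0, -0.001]
contact_force: [0.3, -0.3, -0.3]
opening: 0.193
```

```bash
python3 - <<'E'
from h import *
print(monitor.get_state()["tool_pos"],monitor.get_state()["opening"])
s=snapshot("side")
b=cv2.resize(s["frame"][120:200,240:340],None,fx=6,fy=6,interpolation=2)
cv2.imwrite("pics/g9.png",np.clip(b[:,:,::-1]*1.8,0,255).astype("uint8"))
E
```

```text
[0.63098888 0.12627188 0.17965738] 0.19340323031190923
```

View pics/g9.png

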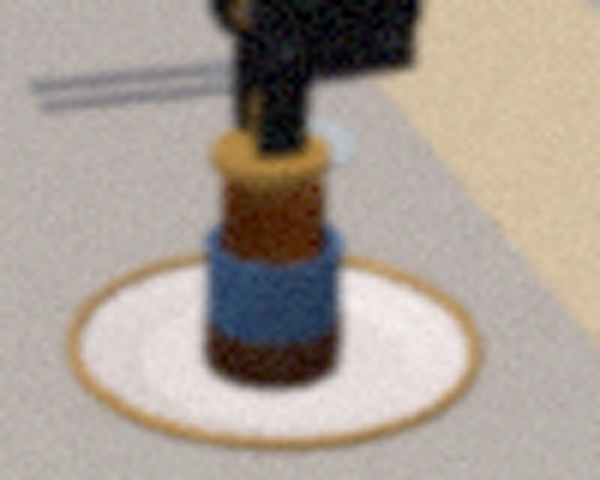

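Side crop: flange centre 270, cup centre 274, so the lid is now within about 1.5 mm. Nudging it and seating.

>>> carry_out(motion=[-0.1, 0, 0.4, 0, 0, 0, 0, 0, 0.3, 0, 0, 0, 0, 0, 0.2, 0, 0, 0, 0, 0, 0.1, 0, 0, 0, 0, 0, 0, 0, 0, 0])

```text
clock: 28.2
tool_pos: [0.6323, 0.1266, 0.1704]
eef_rot: [0.0, 1.0, 0.0, -0.0]
contact_force: [0.8, -0.2, -0.8]
opening: 0.198
```

>>> carry_out(motion=[0, 0, 0.15, 0, 0, 0, 0, 0, 0.1, 0, 0, 0, 0, 0, 0, 0, 0, 0])

```text
clock: 28.58
tool_pos: [0.6325, 0.1269, 0.1684]
eef_rot: [0.0, 1.0, 0.0, 0.0]
contact_force: [-1.2, 0.6, 2.5]
opening: 0.192
```

>>> carry_out(motion=[0, 0, 0.05, 0, 0, 0, 0, 0, 0, 0, 0, 0])

```text
clock: 28.82
tool_pos: [0.6326, 0.1268, 0.1684]
eef_rot: [0.0, 1.0, 0.0, 0.001]
contact_force: [-0.9, 0.3, 6.7]
opening: 0.198
```

>>> carry_out(motion=[0, 0, 0, 0, 0, 0, 0, 0, 0, 0, 0, 0, 0, 0, 0, 0, 0, 0, 0, 0, 0, 0, 0, 0], hand=4.5)

```text
clock: 29.32
tool_pos: [0.6323, 0.1266, 0.1673]
eef_rot: [0.0, 1.0, 0.0, -0.0]
contact_force: [-0.1, 0.8, 0.3]
opening: 0.51
```

>>> carry_out(motion=[0, 0, -1, 0, 0, 0, 0, 0, -3, 0, 0, 0, 0, 0, -4, 0, 0, 0, 4, -4, 0, 0, 0, 0, 4, -4, 0, 0, 0, 0, 4, -4, 0, 0, 0, 0, 3, -4, 0, 0, 0, 0, 0, 0, 0, 0, 0, 0])

```text
clock: 30.32
tool_pos: [0.4796, -0.0372, 0.2479]
eef_rot: [0.003, 1.0, -0.002, -0.001]
contact_force: [0.5, 1.5, -0.5]
opening: 0.512
```

```bash
python3 - <<'E'
from h import *
print(monitor.get_state()["tool_pos"])
look(["lid","glass_cup","ramekin","stand","shaker","wine_glass","candlestick"])
s=snapshot("side");t=snapshot("top")
b=cv2.resize(s["frame"][80:210,220:350],None,fx=3,fy=3,interpolation=2)
a=cv2.resize(t["frame"][110:240,140:270],None,fx=3,fy=3,interpolation=2)
cv2.imwrite("pics/g10.png",np.clip(np.hstack([a,b])[:,:,::-1]*1.8,0,255).astype("uint8"))
E
```

```text
[ 0.47964463 -0.03717223  0.24785518]
top lid p0.93 [413.1, 227.2, 440.4, 258.5] all [ 0.4919 -0.4539] r0.0382 | top z0.0525 [ 0.4891 -0.455 ] r0.0133 med [ 0.4897 -0.4544] 75
top lid p0.85 [385.2, 265.3, 415.1, 293.6] all [ 0.3778 -0.2893] r0.1315 | top z0.0542 [ 0.3731 -0.277 ] r0.1188 med [ 0.385  -0.3828] 74
top lid p0.69 [190.2, 160.6, 210.1, 184.7] all [0.6382 0.1402] r0.0406 | top z0.1258 [0.6317 0.1273] r0.0094 med [0.6323 0.1272] 44
top ramekin p0.59 [196.8, 171.0, 217.2, 194.0] all [0.6335 0.1218] r0.0330 | top z0.0712 [0.6272 0.1186] r0.0287 med [0.6172 0.103 ] 57
top stand p0.38 [201.3, 182.2, 219.5, 190.9] all [0.6133 0.1134] r0.0210 | top z0.0311 [0.6129 0.1118] r0.0198 med [0.6074 0.1105] 13
top shaker p0.54 [169.6, 259.9, 189.9, 277.7] all [0.3968 0.1778] r0.0196 | top z0.0745 [0.3983 0.181 ] r0.0148 med [0.3983 0.1802] 100
top wine_glass p0.82 [85.7, 111.7, 137.7, 165.1] all [0.7465 0.4026] r0.0888 | top z0.1860 [0.7159 0.3618] r0.0326 med [0.7091 0.3552] 146
top candlestick p0.63 [379.4, 140.9, 418.0, 186.3] all [ 0.7165 -0.3861] r0.0709 | top z0.1903 [ 0.6922 -0.37
[... 446 characters left out ...]
 22
side glass_cup p0.67 [276.5, 155.0, 296.4, 167.3] all [0.6355 0.1169] r0.0234 | top z0.0925 [0.6329 0.1104] r0.0200 med [0.6299 0.1026] 40
side stand p0.64 [272.5, 170.4, 301.1, 186.3] all [0.6347 0.115 ] r0.0308 | top z0.0297 [0.6328 0.1091] r0.0273 med [0.6284 0.0958] 49
side shaker p0.77 [190.8, 158.4, 204.3, 189.0] all [0.4147 0.2359] r0.0851 | top z0.0714 [0.3983 0.1777] r0.0186 med [0.4012 0.1732] 63
side wine_glass p0.56 [279.5, 83.6, 301.4, 148.4] all [0.718  0.3517] r0.2234 | top z0.1843 [0.721  0.3565] r0.0343 med [0.7214 0.348 ] 111
side candlestick p0.78 [367.4, 211.6, 409.6, 311.0] all [ 0.7326 -0.3178] r0.1113 | top z0.1899 [ 0.6957 -0.3767] r0.0112 med [ 0.6938 -0.3789] 98
```

View pics/g10.png

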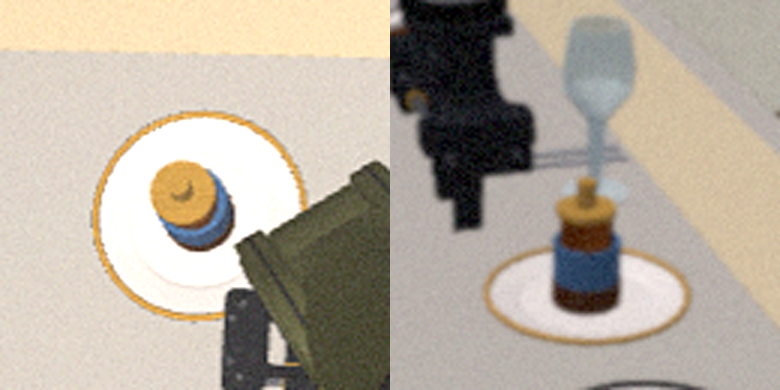

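The covered dish stands level, with the lid on the cup and the gripper clear. Lid and cup agree within about 2 mm in the top view, and the lid's height is right. Handing in.

```bash
python3 -c "
from plant import workorder,monitor
print(workorder.finish_job(), monitor.get_state()['clock'])"
```

```text
the job is handed in; nothing more can be done
the job is handed in; nothing more can be done
```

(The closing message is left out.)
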